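# Find the tight spot of a grinder's work slide and set it just clear

### The arm

A 6-joint arm with a two-finger parallel gripper is mounted at the origin on the work surface. World frame = base frame: x ahead of the robot, y to its left, z up, the work surface at z = 0. Lengths are in m, angles in rad, forces in N, time in s.
With the tool pointing down it reaches from about 0.325 to 0.85 m from the base axis. Payload 4.4 kg.
Tool frame: the origin (TCP) lies midway between the tips of the shut fingers; the grasp point (between the pads) lies 19 mm behind it; z points along the fingers, y is the line along which they close (so a half turn about z gives the same grasp; the last joint's range is limited). The gripper opens to 94 mm and grips with 3 to 60 N. Pads are 16 mm wide; open, the fingers measure 119 mm over their backs; the gripper's body (75 mm by 177 mm) begins 78 mm behind the grasp point.
Start: joints at [-1.389, 0.207, 1.542, -0, 1.393, -0.15], TCP at [0.187, -0.544, 0.205] pointing down, gripper open.
Joint ranges: [-2.73, 2.73], [-0.86, 2.22], [0.23, 2.46], [-1.11, 4.25], [0.08, 2.63], [-2.82, 2.82]. Speed limits (rad/s): [2.79, 2.79, 3.14, 3.14, 3.14, 3.14].

### API

Orientations are given as a unit quaternion [x, y, z, w].
In Python, from workcell import ctrl, optics, sign_off gives the robot as it stands.
- The arm moves only by the tool carry_out, never from a script. Its argument "motion" is a list that holds one entry, the list of rows, each a list of 5 numbers: the shift along the tool's x, y, z in mm, then the turn about the tool's z in degrees, then the finger opening in mm, from 0 to 94. In form: [[[tx, ty, tz, spin, fingers], ...]]. A call has 1 to 12 rows; each row is the pose to reach, as a shift and turn from the pose commanded when the call began, along the tool's axes at that moment; what a row does not reach only later rows make up. A row lasts 1/10 s, in which the tool goes at most 50 mm and 8.59 degrees, less where a joint would pass 70% of its speed; a pose out of reach is approached as far as the arm can. A call with a gripper value outside its range is refused whole. The fingers move at their own pace and stop on an object; the grip force is fixed at half the most. Time passes only in rows, so rows that repeat a pose let the fingers close. It gives the time, the measured TCP pose, the force, the opening and the grip force at its end, in the units of the state.
- ctrl.get_state(): the state, without advancing time (a new reading comes with each control period).
- optics.grab_frame(name): name is "scene" or "top"; returns a dict with "pixels" (384x512x3 uint8, blue, green, red), "camera_matrix" (3x3 intrinsics, pixels), "rvec" (rotation vector, rad) and "tvec" (3), from world to camera coordinates, as OpenCV has them. Camera axes: x right, y down, z forward; pixel columns grow to the right and rows downward; lengths in m; the calibration is good to about 2 mm. A picture is of the moment at which its call begins. There is no depth.
- sign_off(): hands the job in; it is judged then, once.
The state is a dict: "clock": time; "joint_pos": joint angles; "qd": joint speeds; "joint_efforts": joint torques, N m; "position": TCP position; "ee_rot": TCP orientation; "contact_force": force on the tool from outside, world axes, zero at the start; "ft_torque": the same for the moment, N m; "finger_gap": finger opening in m; "finger_force": force on a finger pad.
Only numpy, scipy, OpenCV 4.12 (cv2) and the standard library are available. Lean on these libraries where they do the work, as an engineer would, in place of code of your own. Each camera call takes 0.05 s, during which the arm holds its last target. There are 200 camera calls.

### The job

Slide the grinder's work carriage gently towards the wheel until you feel it start to bind at the tight spot hidden under the swarf cover, without forcing it; the carriage itself pushes the brass tell-tale collar along, so keep your fingers off that. Then back the carriage off until it stands 12 mm clear of the collar, swing the clamp lever fully over to lock it there, and let go. Leave the other things on the bench where they are.

Things in the scene. Friction and masses are not known exactly. Their poses are not given: they have to be found in the camera images.
- station: White and grey wheel grinder, 170 x 590 mm. Origin on the bench top under its track, which runs along its own y; own x points away from the robot. At the -y end a 150 mm wheel (y -245) in a sheet housing 254 mm tall, with a pipe up to 292 mm; at the +y end the clamp block and lever. A white swarf cover 70 mm tall hides the track, and the tight spot, from y -85 to -230 mm.
- carriage (a joint): Travel of the carriage towards the wheel (the station's -y), m; at 0 its centre is at y = +100 mm on the station; starts 0 to 0.02. Carriage plate 120 x 70 mm, top 67 mm up. It runs freely at 2 to 3.5 N; pushing the collar along adds 1 to 2 N. The tight spot is met at a different place every time, between 0.075 and 0.135 of travel.
- grip (a point): Centre of the wooden grip block on top of the carriage: 18 mm along the track, 50 mm across it, standing 55 mm tall from 67 to 122 mm above the bench. The point lies 100 mm above the bench, 22 mm below the top of the block.
- tongue: Flat steel tongue fixed ahead of the carriage, running in under the cover; origin at bench level under the carriage's centre, its tip 130 mm ahead (-y), 42 mm up. It touches only a springy wiper, the tight spot: there the push climbs 2 N more per mm. Found at 3 to 12 N of this binding (8 to 15 N on the hand in all); over 15 N of binding harms it. Let go there, the carriage is pushed back.
- collar (a joint): Travel of the brass tell-tale collar along its thin rod, m, same direction as the carriage. Held where it is left by 1 to 2 N of friction. The gap between the carriage's lug and the collar is this value minus the carriage's. Starts between 0.035 and 0.06.
- lug_face (a point): Middle of the wheel-side face of the aluminium lug on the carriage's far side (+x of the station) that pushes the collar; 75 mm beside the track's middle, 55 mm up. Its axes are the station's.
- collar_face (a point): Middle of the collar's face towards the lug; the collar is a brass block 22 mm across, 14 mm along the track, 26 mm high.
- lever (a joint): Clamp lever angle, rad: 0 leaning 0.5 rad towards the robot (open; starts 0 to 0.1), 1.0 leaning 0.5 rad away (locked, end stop). Turns about a pin along the station's y at its x 0, y +195 mm, 72 mm up, and stays where left; 1 to 3 N at the ball, up to 10 N as it grips, towards the station's +x moves it. When over it presses on the carriage's draw bar.
- lever_tip (a point): Centre of the black ball, 20 mm across, at the end of the clamp lever, 70 mm from its pin; the lever's shaft is 10 mm thick.

How it is judged:
By the outcome, as a careful person would: the job done as asked, in the order asked, and still so for the second after the job is handed in, with the robot touching nothing.
It also fails if it takes over 72 s, if anything falls off the work surface, if the arm or the gripper's body presses on something with over 40 N, if the wrist force passes 120 N, or if a joint passes its speed limit or range.

## Working session

There is one attempt and no reset: what is moved stays moved. The work goes in short steps, Python scripts to look and compute and a tool call to move; the robot and the scene stay as the last step left them, time stands still between calls to the robot, and variables do not carry over. Pictures are saved under pics/ and viewed, at most 10 in all, crops included, and the job is handed in when it is done.

Besides the shell and the picture viewer there is one more tool, called after "Emit:" as name(argument=value, ...), one argument or row to a line, values as JSON. carry_out: Moves the arm, as the interface text tells. Its arguments: {"type":"object","properties":{"motion":{"type":"array"}},"required":["motion"]}

```bash
mkdir -p pics; cat > h.py <<'E'
import numpy as np, cv2
from workcell import ctrl, optics, sign_off
def grab(n,f=None):
    d=optics.grab_frame(n)
    if f: cv2.imwrite('pics/'+f,d['pixels'])
    return d
def ray(d,u,v,z):
    K=np.array(d['camera_matrix'],float);R=cv2.Rodrigues(np.array(d['rvec'],float))[0];t=np.array(d['tvec'],float).ravel()
    c=-R.T@t; r=R.T@np.linalg.inv(K)@np.array([u,v,1.])
    return c+r*(z-c[2])/r[2]
def proj(d,p):
    return cv2.projectPoints(np.array(p,float).reshape(-1,3),np.array(d['rvec'],float),np.array(d['tvec'],float),np.array(d['camera_matrix'],float),None)[0].reshape(-1,2)
def st():
    s=ctrl.get_state()
    for k in ['clock','position','ee_rot','contact_force','finger_gap','joint_pos']: print(k,np.round(s[k],4))
E
python3 - <<'E'
from h import *
st()
for n in ['scene','top']:
    d=grab(n,n+'1.png'); np.savez(n+'1.npz',**{k:np.array(v) for k,v in d.items()})
    R=cv2.Rodrigues(np.array(d['rvec'],float))[0];print(n,-R.T@np.array(d['tvec']).ravel(),R[2])
E
```

```text
clock 0.0
position [ 0.1872 -0.5428  0.2043]
ee_rot [ 0.9863  0.1651 -0.     -0.0011]
contact_force [-0.6152  0.1625 -0.2489]
finger_gap 0.0942
joint_pos [-1.3895  0.2074  1.5429  0.      1.3935 -0.1505]
scene [0.97920668 0.26130729 0.56533121] [-0.64778085 -0.26354222 -0.71479051]
top [0.45687178 0.11088022 0.73925138] [ 0.14265393 -0.00155619 -0.9897714 ]
```

View pics/scene1.png

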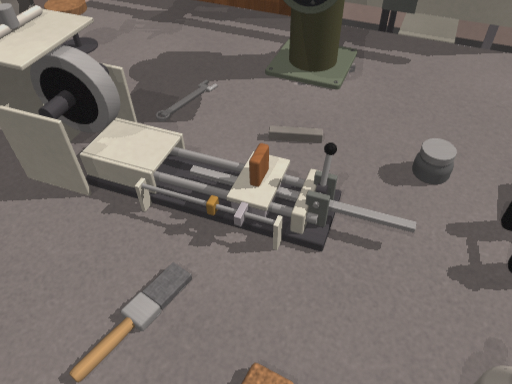

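View pics/top1.png

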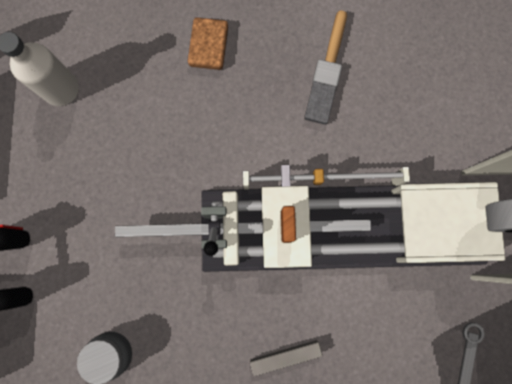

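The scene view shows the grinder with its wheel at the left (-y). The grip block is near (259,165), the brass collar (212,205), the lug (241,213) and the black ball (330,149). In the top view the grip is near (289,224), the collar (319,176), the lug (286,176) and the ball (211,247).

```bash
python3 - <<'E'
from h import *
d=dict(np.load('top1.npz')); s=dict(np.load('scene1.npz'))
for n,u,v,z in [('pl',262,187,.067),('pl',309,187,.067),('pl',311,267,.067),('pl',264,266,.067),('cov',401,185,.07),('cov',406,262,.07),('cov',497,184,.07),('cov',504,260,.07),('lug',286,176,.068),('collar',319,176,.068),('ball',211,247,.133),('griptop',290,223,.122)]:
    print(n,u,v,ray(d,u,v,z).round(4))
for n,u,v,z in [('griptop',262,151,.122),('ball',330,149,.133)]: print('sc',n,ray(s,u,v,z).round(4))
a=cv2.resize(d['pixels'][150:280,190:420],None,fx=3.4,fy=3.4,interpolation=cv2.INTER_CUBIC);cv2.imwrite('pics/t1z.png',a)
E
```

```text
pl 262 187 [0.5628 0.0961 0.067 ]
pl 309 187 [0.5632 0.0254 0.067 ]
pl 311 267 [0.4444 0.024  0.067 ]
pl 264 266 [0.4455 0.0929 0.067 ]
cov 401 185 [ 0.5665 -0.1123  0.07  ]
cov 406 262 [ 0.4524 -0.1148  0.07  ]
cov 497 184 [ 0.5689 -0.2565  0.07  ]
cov 504 260 [ 0.456  -0.2587  0.07  ]
lug 286 176 [0.5797 0.06   0.068 ]
collar 319 176 [0.5799 0.0102 0.068 ]
ball 211 247 [0.4712 0.1652 0.133 ]
griptop 290 223 [0.5046 0.059  0.122 ]
sc griptop [0.5004 0.0641 0.122 ]
sc ball [0.4688 0.1653 0.133 ]
```

View pics/t1z.png

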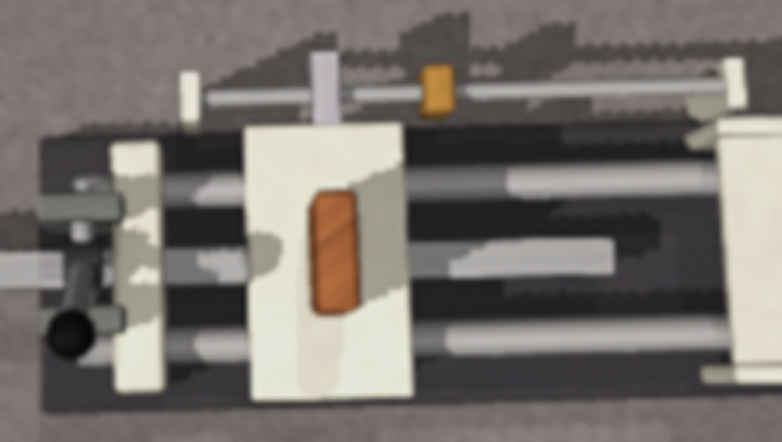

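Emit:
carry_out(
  motion=[
    [[0,0,-35,5,94],[0,0,-70,11,94],[0,0,-105,17.6,94],[0,0,-140,17.6,60],[0,0,-140,17.6,50],[0,0,-140,17.6,50]],
  ],
)

```text
clock: 0.7
position: [0.1873, -0.5438, 0.3457]
ee_rot: [1.0, 0.012, 0.0, 0.001]
contact_force: [-0.3, -0.7, -0.9]
finger_gap: 0.0733
finger_force: 0.0
```

```bash
cat >> h.py <<'E'
from scipy.spatial.transform import Rotation as Ro
def to(p):
    s=ctrl.get_state();R=Ro.from_quat(s['ee_rot']).as_matrix()
    print('shift mm',(R.T@(np.array(p)-s['position'])*1000).round(1)); print('toolx',R[:,0].round(4),'z',R[:,2].round(4))
E
python3 -c "
from h import *
st();to([.503,.061,.2])"
```

```text
clock 0.7
position [ 0.1873 -0.5438  0.3457]
ee_rot [9.999e-01 1.240e-02 1.000e-04 5.000e-04]
contact_force [-0.3077 -0.7132 -0.898 ]
finger_gap 0.0733
joint_pos [-1.3895  0.1367  1.3384 -0.      1.6654  0.1566]
shift mm [ 330.5 -597.   145.1]
toolx [9.997e-01 2.470e-02 1.000e-04] z [ 2.e-04 -1.e-03 -1.e+00]
```

Emit:
carry_out(
  motion=[
    [[15,-27,0,0,50],[35,-63,0,0,50],[60,-108,0,0,50],[85,-153,0,0,50],[110,-199,0,0,50],[135,-244,0,0,50],[160,-289,0,0,50],[185,-334,0,0,50],[210,-379,0,0,50],[235,-424,0,0,50],[260,-470,0,0,50],[285,-515,0,0,50]],
  ],
)

```text
clock: 1.9
position: [0.4512, -0.0341, 0.3428]
ee_rot: [1.0, 0.012, -0.002, -0.0]
contact_force: [0.6, -0.4, -0.1]
finger_gap: 0.05
finger_force: 0.0
```

```bash
python3 -c "
from h import *
st();to([.503,.061,.2])"
```

```text
clock 1.9
position [ 0.4512 -0.0341  0.3428]
ee_rot [ 9.999e-01  1.240e-02 -2.100e-03 -5.000e-04]
contact_force [ 0.6453 -0.4464 -0.1205]
finger_gap 0.05
joint_pos [-2.6690e-01 -1.3300e-01  1.6143e+00 -2.0000e-04  1.6646e+00  1.2791e+00]
shift mm [ 54.8 -93.6 142.7]
toolx [ 0.9997  0.0248 -0.0042] z [-4.2e-03  9.0e-04 -1.0e+00]
```

Emit:
carry_out(
  motion=[
    [[22,-40,0,0,50],[40,-70,0,0,50],[45.5,-81.7,20,0,50],[45.5,-81.7,60,0,50],[45.5,-81.7,100,0,50],[45.5,-81.7,135,0,50],[45.5,-81.7,160,0,50],[45.5,-81.7,170,0,50],[45.5,-81.7,170,0,50],[45.5,-81.7,170,0,50]],
  ],
)

```text
clock: 2.9
position: [0.4957, 0.0463, 0.1758]
ee_rot: [1.0, 0.012, 0.0, 0.0]
contact_force: [-0.1, -0.3, 0.1]
finger_gap: 0.0498
finger_force: 0.0
```

```bash
python3 -c "
from h import *
st();to([.503,.061,.083])
d=grab('scene','s2.png');a=cv2.resize(d['pixels'][60:260,130:400],None,fx=2.9,fy=2.9);cv2.imwrite('pics/s2z.png',a)"
```

```text
clock 2.9
position [0.4957 0.0463 0.1758]
ee_rot [9.999e-01 1.230e-02 2.000e-04 0.000e+00]
contact_force [-0.1061 -0.3122  0.1071]
finger_gap 0.0498
joint_pos [-0.0809  0.0689  1.761  -0.      1.3113  1.4653]
shift mm [  7.6 -14.5  92.8]
toolx [9.997e-01 2.460e-02 5.000e-04] z [ 5.e-04 -0.e+00 -1.e+00]
```

View pics/s2z.png

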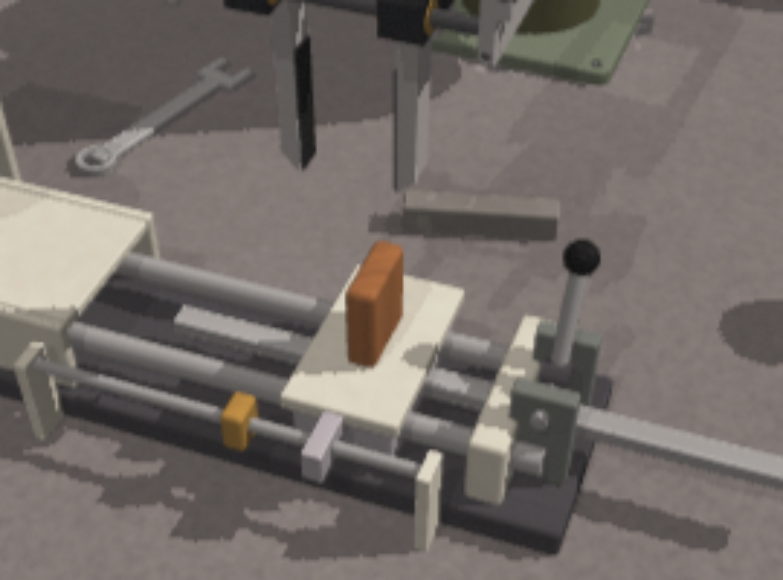

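The fingers hang open on both sides of the grip block, about 15 mm short in +y. The block stands at crop (375,303), the collar at (238,421) and the lug at (322,447). Next I correct the offset, go down and grip.

Emit:
carry_out(
  motion=[
    [[4,-8,0,0,50],[7.6,-14.5,0,0,50],[7.6,-14.5,25,0,50],[7.6,-14.5,50,0,50],[7.6,-14.5,72,0,50],[7.6,-14.5,86,0,50],[7.6,-14.5,92,0,50],[7.6,-14.5,92,0,50],[7.6,-14.5,92,0,50]],
  ],
)

```text
clock: 3.85
position: [0.5037, 0.0611, 0.0845]
ee_rot: [1.0, 0.012, 0.001, 0.0]
contact_force: [-0.6, 0.1, 0.1]
finger_gap: 0.05
finger_force: 0.0
```

Emit:
carry_out(
  motion=[
    [[0,0,0,0,40],[0,0,0,0,30],[0,0,0,0,24],[0,0,0,0,20],[0,0,0,0,16],[0,0,0,0,12],[0,0,0,0,10],[0,0,0,0,10],[0,0,0,0,10]],
  ],
)

```text
clock: 4.75
position: [0.5027, 0.0609, 0.0836]
ee_rot: [1.0, 0.012, 0.0, 0.0]
contact_force: [0.0, -0.9, 3.1]
finger_gap: 0.0178
finger_force: 30.0
```

```bash
python3 -c "
from h import *
st();to([.503,.061,.083])
"
```

```text
clock 4.75
position [0.5027 0.0609 0.0836]
ee_rot [9.999e-01 1.240e-02 1.000e-04 2.000e-04]
contact_force [ 0.0354 -0.8695  3.0866]
finger_gap 0.0178
joint_pos [-5.0300e-02  2.0090e-01  1.8225e+00 -4.0000e-04  1.1181e+00  1.4958e+00]
shift mm [ 0.3 -0.1  0.6]
toolx [9.997e-01 2.480e-02 2.000e-04] z [ 2.e-04 -3.e-04 -1.e+00]
```

Emit:
carry_out(
  motion=[
    [[0,3,0,0,10],[0,7,0,0,10],[0,12,0,0,10],[0,17,0,0,10],[0,22,0,0,10],[0,26,0,0,10],[0,29,0,0,10],[0,30,0,0,10],[0,31,0,0,10],[0,32,0,0,10],[0,33,0,0,10],[0,34,0,0,10]],
  ],
)

```text
clock: 5.95
position: [0.5037, 0.0271, 0.0837]
ee_rot: [1.0, 0.012, 0.0, -0.0]
contact_force: [0.2, 2.6, 4.7]
finger_gap: 0.0175
finger_force: 30.0
```

Emit:
carry_out(
  motion=[
    [[0,1,0,0,10],[0,3,0,0,10],[0,5,0,0,10],[0,7,0,0,10],[0,9,0,0,10],[0,11,0,0,10],[0,13,0,0,10],[0,15,0,0,10],[0,16,0,0,10],[0,17,0,0,10],[0,18,0,0,10],[0,19,0,0,10]],
  ],
)

```text
clock: 7.15
position: [0.5043, 0.0084, 0.0836]
ee_rot: [1.0, 0.012, 0.0, -0.0]
contact_force: [1.1, 4.1, 5.9]
finger_gap: 0.0177
finger_force: 30.0
```

```bash
python3 -c "
from h import *
st()
"
```

```text
clock 7.15
position [0.5043 0.0084 0.0836]
ee_rot [ 9.999e-01  1.240e-02  4.000e-04 -3.000e-04]
contact_force [1.0886 4.1096 5.8901]
finger_gap 0.0177
joint_pos [-1.5560e-01  1.9640e-01  1.8280e+00  8.0000e-04  1.1166e+00  1.3901e+00]
```

Emit:
carry_out(
  motion=[
    [[0,1,0,0,10],[0,2,0,0,10],[0,3,0,0,10],[0,4,0,0,10],[0,5,0,0,10],[0,6,0,0,10],[0,7,0,0,10],[0,8,0,0,10],[0,9,0,0,10]],
  ],
)

```text
clock: 8.05
position: [0.5045, -0.0008, 0.0836]
ee_rot: [1.0, 0.012, 0.0, -0.0]
contact_force: [2.3, 4.5, 5.2]
finger_gap: 0.0179
finger_force: 30.0
```

Emit:
carry_out(
  motion=[
    [[0.1,1,0,0,10],[0.2,2,0,0,10],[0.3,3,0,0,10],[0.3,4,0,0,10]],
  ],
)

```text
clock: 8.45
position: [0.5047, -0.0048, 0.0837]
ee_rot: [1.0, 0.012, 0.0, -0.0]
contact_force: [0.5, 3.7, 6.1]
finger_gap: 0.0181
finger_force: 30.0
```

Emit:
carry_out(
  motion=[
    [[0,1,0,0,10],[0,2,0,0,10],[0,3,0,0,10],[0,4,0,0,10]],
  ],
)

```text
clock: 8.85
position: [0.5048, -0.0088, 0.0836]
ee_rot: [1.0, 0.012, 0.0, -0.0]
contact_force: [0.9, 4.9, 6.3]
finger_gap: 0.0179
finger_force: 30.0
```

Emit:
carry_out(
  motion=[
    [[0.1,1,0,0,10],[0.1,2,0,0,10],[0.1,3,0,0,10]],
  ],
)

```text
clock: 9.15
position: [0.5049, -0.0118, 0.0837]
ee_rot: [1.0, 0.012, 0.0, -0.0]
contact_force: [0.6, 4.4, 6.9]
finger_gap: 0.0179
finger_force: 30.0
```

Emit:
carry_out(
  motion=[
    [[0,1,0,0,10],[0,2,0,0,10],[0,3,0,0,10],[0,4,0,0,10]],
  ],
)

```text
clock: 9.55
position: [0.505, -0.0157, 0.0837]
ee_rot: [1.0, 0.012, 0.0, -0.0]
contact_force: [-0.0, 4.1, 5.7]
finger_gap: 0.0175
finger_force: 30.0
```

Emit:
carry_out(
  motion=[
    [[0.1,1,0,0,10],[0.1,2,0,0,10],[0.1,3,0,0,10],[0.1,4,0,0,10]],
  ],
)

```text
clock: 9.95
position: [0.5051, -0.0198, 0.0837]
ee_rot: [1.0, 0.012, 0.0, -0.0]
contact_force: [0.1, 4.0, 6.2]
finger_gap: 0.0178
finger_force: 30.0
```

Emit:
carry_out(
  motion=[
    [[0.1,1,0,0,10],[0.1,2,0,0,10],[0.1,3,0,0,10],[0.1,4,0,0,10]],
  ],
)

```text
clock: 10.35
position: [0.5053, -0.0237, 0.0837]
ee_rot: [1.0, 0.012, -0.0, -0.0]
contact_force: [-0.0, 3.5, 6.3]
finger_gap: 0.0182
finger_force: 30.0
```

Emit:
carry_out(
  motion=[
    [[0.1,1,0,0,10],[0.1,2,0,0,10],[0.1,3,0,0,10],[0.1,4,0,0,10]],
  ],
)

```text
clock: 10.75
position: [0.5053, -0.0277, 0.0836]
ee_rot: [1.0, 0.012, -0.0, -0.0]
contact_force: [-0.9, 3.9, 6.1]
finger_gap: 0.018
finger_force: 30.0
```

Emit:
carry_out(
  motion=[
    [[0,1,0,0,10],[0,2,0,0,10],[0,3,0,0,10],[0,4,0,0,10]],
  ],
)

```text
clock: 11.15
position: [0.5055, -0.0317, 0.0837]
ee_rot: [1.0, 0.012, -0.0, -0.0]
contact_force: [0.1, 4.8, 6.0]
finger_gap: 0.0176
finger_force: 30.0
```

Emit:
carry_out(
  motion=[
    [[0,1,0,0,10],[0.1,2,0,0,10],[0.1,3,0,0,10]],
  ],
)

```text
clock: 11.45
position: [0.5056, -0.0347, 0.0837]
ee_rot: [1.0, 0.012, -0.0, -0.0]
contact_force: [-1.6, 4.0, 6.8]
finger_gap: 0.018
finger_force: 30.0
```

Emit:
carry_out(
  motion=[
    [[0,1,0,0,10],[0,2,0,0,10],[0,3,0,0,10],[0,4,0,0,10]],
  ],
)

```text
clock: 11.85
position: [0.5057, -0.0387, 0.0837]
ee_rot: [1.0, 0.012, -0.0, -0.0]
contact_force: [0.5, 4.1, 7.4]
finger_gap: 0.018
finger_force: 30.0
```

Emit:
carry_out(
  motion=[
    [[0,1,0,0,10],[0.1,2,0,0,10],[0.1,3,0,0,10],[0.1,4,0,0,10]],
  ],
)

```text
clock: 12.25
position: [0.5058, -0.0421, 0.0836]
ee_rot: [1.0, 0.012, -0.0, -0.001]
contact_force: [-0.9, 6.5, 7.6]
finger_gap: 0.0179
finger_force: 30.0
```

Emit:
carry_out(
  motion=[
    [[0,0.5,0,0,10],[0,1,0,0,10],[0,1.5,0,0,10]],
  ],
)

```text
clock: 12.55
position: [0.5058, -0.043, 0.0837]
ee_rot: [1.0, 0.012, -0.0, -0.001]
contact_force: [-0.3, 9.8, 8.0]
finger_gap: 0.0181
finger_force: 30.0
```

```bash
python3 -c "
from h import *
st()
for i in range(3): grab('top'); print(ctrl.get_state()['contact_force'].__repr__(), ctrl.get_state()['position'])
"
```

```text
clock 12.55
position [ 0.5058 -0.043   0.0837]
ee_rot [ 9.999e-01  1.230e-02 -2.000e-04 -1.300e-03]
contact_force [-0.2689  9.8074  7.9935]
finger_gap 0.0181
joint_pos [-0.2569  0.2039  1.8187  0.0026  1.1201  1.2881]
array([-0.86998375,  8.59423463,  7.4109639 ]) [ 0.50577215 -0.04299415  0.0836358 ]
array([-0.13728116,  7.77492798,  7.73555334]) [ 0.5057782  -0.0429806   0.08363355]
array([0.63075524, 7.99561801, 7.73070543]) [ 0.50579098 -0.04299264  0.08364824]
```

Emit:
carry_out(
  motion=[
    [[0,0.5,0,0,10],[0,1,0,0,10],[0,1,0,0,10]],
  ],
)

```text
clock: 13.0
position: [0.5058, -0.0436, 0.0836]
ee_rot: [1.0, 0.012, -0.0, -0.001]
contact_force: [-1.4, 9.7, 8.0]
finger_gap: 0.018
finger_force: 30.0
```

```bash
python3 -c "
from h import *
d=grab('top','t3.png'); np.savez('top3.npz',**{k:np.array(v) for k,v in d.items()})
print(ctrl.get_state()['contact_force'], ctrl.get_state()['position'])
d=grab('scene','s3.png'); print(ctrl.get_state()['contact_force'], ctrl.get_state()['position'])
"
```

```text
[-0.88354987  9.39926941  7.14417481] [ 0.50579515 -0.04360153  0.08363715]
[-0.66000912  9.08263076  8.06142927] [ 0.5058158  -0.04359385  0.08365157]
```

Emit:
carry_out(
  motion=[
    [[0,-1,0,0,10],[0,-2.5,0,0,10],[0,-4,0,0,10],[0,-5.5,0,0,10],[0,-7,0,0,10],[0,-8.5,0,0,10],[0,-10,0,0,10],[0,-11.5,0,0,10],[0,-12.5,0,0,10],[0,-12.5,0,0,10],[0,-12.5,0,0,10]],
  ],
)

```text
clock: 14.2
position: [0.5055, -0.0344, 0.0836]
ee_rot: [1.0, 0.012, -0.0, 0.001]
contact_force: [-1.0, -2.0, 6.0]
finger_gap: 0.0175
finger_force: 30.0
```

```bash
python3 -c "
from h import *
st()
for n in ['top','scene']:
    d=grab(n,n+'4.png'); np.savez(n+'4.npz',**{k:np.array(v) for k,v in d.items()})
    p=np.array([.58,-.06,.06]); u,v=proj(d,p)[0]; print(n,u,v)
    u,v=int(u),int(v)
    cv2.imwrite('pics/%s4z.png'%n,cv2.resize(d['pixels'][v-35:v+35,u-50:u+50],None,fx=8,fy=8,interpolation=cv2.INTER_CUBIC)); print(u-50,v-35)
a=cv2.imread('pics/top4z.png');b=cv2.imread('pics/scene4z.png');cv2.imwrite('pics/c4.png',cv2.resize(np.vstack([a,b]),None,fx=.53,fy=.53))
"
```

```text
clock 14.2
position [ 0.5055 -0.0344  0.0836]
ee_rot [ 9.999e-01  1.220e-02 -3.000e-04  1.200e-03]
contact_force [-0.9727 -1.9714  6.0251]
finger_gap 0.0175
joint_pos [-0.2372  0.2019  1.8212 -0.0028  1.1185  1.3103]
top 364.2511187502097 177.1544524330327
314 142
scene 174.1005372670842 190.8395594588267
124 155
```

View pics/c4.png

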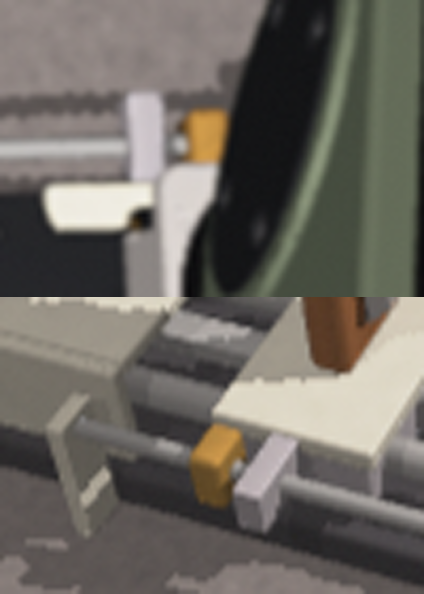

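The crops show the lug (top crop right edge at 163) and the collar (left edge at 187), about 8.5 mm apart. The pose reading says 9.2 mm, so the carriage goes back a further 2.8 mm.

Emit:
carry_out(
  motion=[
    [[0,-1,0,0,10],[0,-2,0,0,10],[0,-2.8,0,0,10],[0,-2.8,0,0,10],[0,-2.8,0,0,10]],
  ],
)

```text
clock: 14.8
position: [0.5055, -0.0317, 0.0836]
ee_rot: [1.0, 0.012, -0.0, 0.001]
contact_force: [-1.0, -2.3, 6.1]
finger_gap: 0.0176
finger_force: 30.0
```

```bash
cat > gap.py <<'E'
from h import *
st()
# edges from colour: top view, band of rows over lug/collar tops
d=grab('top','g%d.png'%int(ctrl.get_state()['clock']*100)); np.savez('g.npz',**{k:np.array(v) for k,v in d.items()})
p=d['pixels'].astype(float)
for v in range(164,186,2): print(v,[tuple(int(c) for c in x) for x in p[v,340:366]]) if v in(170,172) else None
E
python3 gap.py
```

```text
clock 14.8
position [ 0.5055 -0.0317  0.0836]
ee_rot [ 9.999e-01  1.220e-02 -3.000e-04  1.200e-03]
contact_force [-0.9991 -2.281   6.1365]
finger_gap 0.0176
joint_pos [-0.2319  0.2014  1.8217 -0.0029  1.1185  1.3157]
170 [(128, 127, 135), (132, 128, 135), (158, 154, 161), (190, 186, 194), (204, 199, 207), (203, 198, 207), (201, 197, 205), (200, 195, 204), (201, 196, 204), (198, 193, 201), (164, 163, 171), (131, 132, 142), (125, 128, 138), (127, 130, 140), (127, 130, 139), (116, 122, 133), (91, 106, 123), (63, 95, 123), (54, 107, 148), (64, 135, 185), (72, 151, 204), (73, 153, 206), (74, 153, 206), (67, 138, 186), (48, 92, 125), (28, 39, 50)]
172 [(111, 111, 118), (118, 114, 121), (149, 144, 151), (188, 183, 190), (204, 200, 207), (204, 200, 208), (202, 197, 206), (200, 194, 203), (200, 195, 203), (194, 189, 196), (158, 155, 163), (128, 128, 137), (125, 127, 137), (124, 127, 136), (117, 121, 130), (90, 98, 109), (55, 77, 98), (45, 85, 116), (49, 103, 143), (62, 133, 183), (73, 152, 205), (74, 155, 209), (72, 150, 202), (57, 116, 158), (36, 63, 85), (23, 26, 31)]
```

Emit:
carry_out(
  motion=[
    [[0,0.7,0,0,10],[0,1.3,0,0,10],[0,1.3,0,0,20],[0,1.3,0,0,26],[0,1.3,0,0,34],[0,1.3,0,0,40]],
  ],
)

```text
clock: 15.45
position: [0.5051, -0.0316, 0.0828]
ee_rot: [1.0, 0.012, -0.001, 0.0]
contact_force: [-0.0, 0.0, 0.0]
finger_gap: 0.0379
finger_force: 0.0
```

```bash
python3 -c "
from h import *
st()"
```

```text
clock 15.45
position [ 0.5051 -0.0316  0.0828]
ee_rot [ 9.999e-01  1.220e-02 -7.000e-04  1.000e-04]
contact_force [-0.0099  0.0049  0.014 ]
finger_gap 0.0379
joint_pos [-2.3320e-01  2.0260e-01  1.8224e+00 -5.0000e-04  1.1180e+00  1.3133e+00]
```

Emit:
carry_out(
  motion=[
    [[0,0,-20,0,40],[0,0,-50,0,40],[0,0,-85,0,30],[0,0,-115,0,10],[-10,-25,-120,0,0],[-25,-60,-120,0,0],[-43,-100,-120,0,0],[-60,-140,-120,0,0],[-76,-175,-120,0,0],[-85,-198,-120,0,0],[-85,-198,-120,0,0],[-85,-198,-120,0,0]],
  ],
)

```text
clock: 16.65
position: [0.4159, 0.1643, 0.2033]
ee_rot: [1.0, 0.013, 0.0, 0.0]
contact_force: [0.2, -0.1, 0.4]
finger_gap: 0.0004
finger_force: 0.0
```

```bash
python3 - <<'E'
from h import *
st(); to([.418,.1645,.118])
o=[]
for n in ['top','scene']:
    d=grab(n,n+'5.png'); np.savez(n+'5.npz',**{k:np.array(v) for k,v in d.items()})
    u,v=proj(d,[.58,-.06,.06])[0].astype(int)
    o.append(cv2.resize(d['pixels'][v-25:v+25,u-40:u+40],None,fx=5,fy=5,interpolation=cv2.INTER_CUBIC)); print(n,u-40,v-25)
    u,v=proj(d,[.47,.165,.133])[0].astype(int)
    o[-1]=np.hstack([o[-1],cv2.resize(d['pixels'][v-25:v+25,u-40:u+40],None,fx=5,fy=5,interpolation=cv2.INTER_CUBIC)]); print(u-40,v-25)
cv2.imwrite('pics/c5.png',np.vstack(o))
E
```

```text
clock 16.65
position [0.4159 0.1643 0.2033]
ee_rot [9.999e-01 1.300e-02 1.000e-04 5.000e-04]
contact_force [ 0.2413 -0.0721  0.4134]
finger_gap 0.0004
joint_pos [ 1.8290e-01 -7.0700e-02  1.8413e+00 -9.0000e-04  1.3710e+00  1.7279e+00]
shift mm [ 2.1 -0.2 85.3]
toolx [9.997e-01 2.600e-02 1.000e-04] z [ 2.e-04 -9.e-04 -1.e+00]
top 324 152
171 222
scene 134 165
289 124
```

View pics/c5.png

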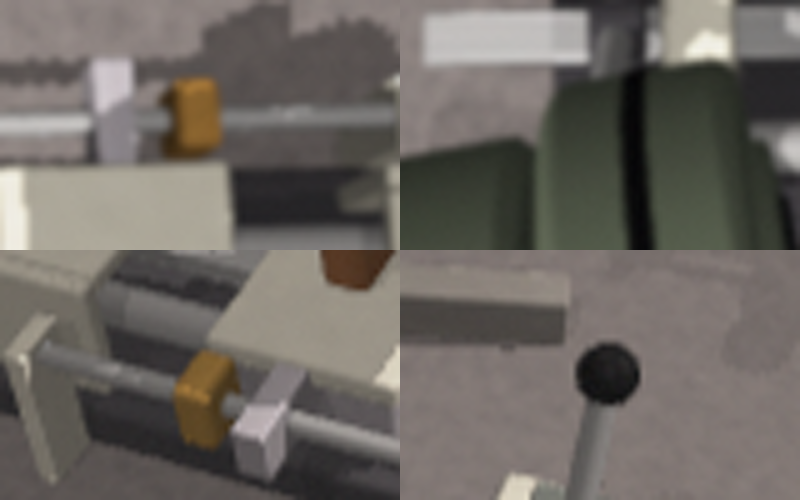

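The lug-to-collar gap reads about 8.1 px, or 12 mm, in the top view, which agrees with the pose reading. The ball is free at scene pixel (330,149), still open. Next I go down in front of the ball and push it.

Emit:
carry_out(
  motion=[
    [[2,0,30,0,0],[2,0,60,0,0],[2,0,80,0,0],[2,0,85,0,0],[2,0,85,0,0],[10,0,85,0,0],[18,0,85,0,0],[26,0,85,0,0],[32,0,85,0,0],[36,0,85,0,0],[40,0,85,0,0],[44,0,85,0,0]],
  ],
)

```text
clock: 17.95
position: [0.4596, 0.1656, 0.1183]
ee_rot: [1.0, 0.012, -0.001, 0.0]
contact_force: [-1.3, -0.5, 2.4]
finger_gap: 0.0006
finger_force: 1.3
```

Emit:
carry_out(
  motion=[
    [[4,0,0,0,0],[8,0,0,0,0],[12,0,0,0,0],[16,0,0,0,0],[20,0,0,0,0],[23,0,0,0,0],[26,0,0,0,0]],
  ],
)

```text
clock: 18.65
position: [0.4863, 0.1662, 0.1185]
ee_rot: [1.0, 0.012, 0.0, -0.0]
contact_force: [-1.0, 0.3, 1.4]
finger_gap: 0.0003
finger_force: 0.7
```

Emit:
carry_out(
  motion=[
    [[3,0,0,0,0],[6,0,0,0,0],[9,0,0,0,0],[12,0,0,0,0],[15,0,0,0,0],[18,0,0,0,0],[21,0,0,0,0],[24,0,0,0,0]],
  ],
)

```text
clock: 19.45
position: [0.5088, 0.1668, 0.1177]
ee_rot: [1.0, 0.012, -0.002, 0.0]
contact_force: [-3.7, 0.7, -2.3]
finger_gap: 0.0007
finger_force: 1.6
```

Emit:
carry_out(
  motion=[
    [[2,0,0,0,0],[4,0,0,0,0],[6,0,0,0,0],[8,0,0,0,0],[10,0,0,0,0]],
  ],
)

```text
clock: 19.95
position: [0.5144, 0.167, 0.1175]
ee_rot: [1.0, 0.013, -0.007, 0.0]
contact_force: [-16.8, -0.6, 8.1]
finger_gap: 0.0006
finger_force: 8.9
```

Emit:
carry_out(
  motion=[
    [[1,0,0,0,0],[2,0,0,0,0],[3,0,0,0,0],[3,0,0,0,0]],
  ],
)

```text
clock: 20.35
position: [0.5147, 0.167, 0.1173]
ee_rot: [1.0, 0.013, -0.009, 0.001]
contact_force: [-19.2, -0.5, 10.3]
finger_gap: 0.0005
finger_force: 11.1
```

Emit:
carry_out(
  motion=[
    [[-6,0,0,0,0],[-15,0,0,0,0],[-30,0,0,0,0],[-50,0,-20,0,0],[-75,0,-60,0,0],[-100,0,-100,0,0],[-110,-20,-125,0,0],[-115,-50,-130,0,0],[-115,-80,-130,0,0],[-115,-110,-130,0,0],[-115,-120,-130,0,0],[-115,-120,-130,0,0]],
  ],
)

```text
clock: 21.55
position: [0.4059, 0.2851, 0.2492]
ee_rot: [1.0, 0.013, 0.002, -0.0]
contact_force: [-0.1, 0.3, -0.1]
finger_gap: 0.0005
finger_force: 0.0
```

```bash
python3 - <<'E'
from h import *
st()
o=[]
for n in ['top','scene']:
    d=grab(n,n+'6.png')
    u,v=proj(d,[.58,-.06,.06])[0].astype(int)
    a=cv2.resize(d['pixels'][v-25:v+25,u-40:u+40],None,fx=5,fy=5,interpolation=cv2.INTER_CUBIC)
    u,v=proj(d,[.5,.165,.12])[0].astype(int)
    o.append(np.hstack([a,cv2.resize(d['pixels'][v-25:v+25,u-40:u+40],None,fx=5,fy=5,interpolation=cv2.INTER_CUBIC)])); print(proj(d,[[.5333,.167,.1334],[.5305,.167,.135]]),u-40,v-25)
cv2.imwrite('pics/c6.png',np.vstack(o))
E
```

```text
clock 21.55
position [0.4059 0.2851 0.2492]
ee_rot [ 9.999e-01  1.330e-02  1.500e-03 -3.000e-04]
contact_force [-0.0961  0.3413 -0.0819]
finger_gap 0.0005
joint_pos [ 4.3820e-01  1.7000e-03  1.6756e+00 -8.0000e-04  1.4614e+00  1.9825e+00]
[[210.51761499 200.68511904]
 [210.37175742 202.6011588 ]] 172 201
[[319.04697516 175.87727833]
 [319.70361158 173.84453726]] 283 142
```

View pics/c6.png

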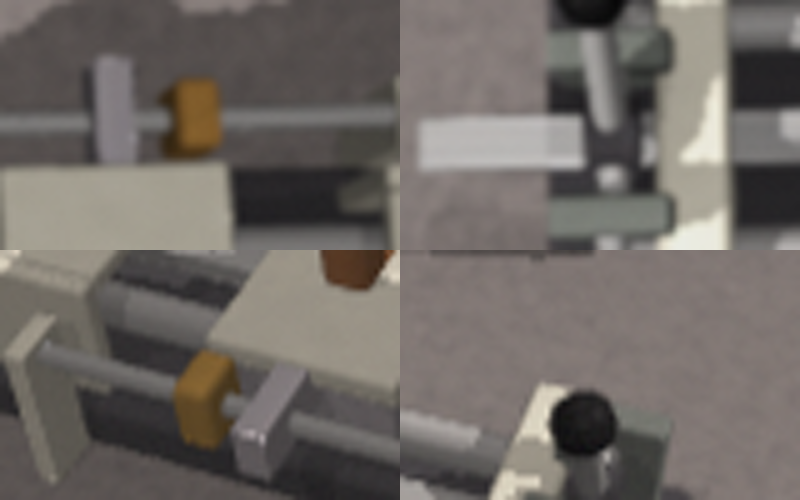

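The ball now sits at scene pixel (320,177). Fully locked predicts (319,176). The lug and collar edges have not moved, so the gap is still 12 mm.

```bash
python3 -c "
from h import *
print(sign_off())"
```

```text
the job is handed in; nothing more can be done
None
```

The carriage was slid up to the tight spot (about 5 N of binding), backed off to about 12 mm clear of the collar and locked with the lever fully over; the job is handed in with the arm clear.

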